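# Pin the rewinder spindle and press its drive gear home

## Robot

A 7-joint arm with a two-finger parallel gripper is mounted at the origin on the work surface; the furniture and walls round the work are solid. World frame = base frame: x ahead of the robot, y to its left, z up, the work surface at z = 0. Lengths are in m, angles in rad, forces in N, time in s.
With the tool pointing down it reaches from about 0.425 to 0.95 m from the base axis. Payload 16.7 kg.
Tool frame: the origin (TCP) lies midway between the tips of the shut fingers; the grasp point (between the pads) lies 19 mm behind it (tcp_to_grasp is the distance from the TCP to the grasp point, in m); y points along the fingers, z is the direction in which the jaws open and shut, and the axes are right-handed (so a half turn about y gives the same grasp; the last joint's range is limited). The gripper opens to 94 mm and grips with 3 to 60 N. Pads are 16 mm wide; open, the fingers measure 119 mm over their backs; the gripper's body (75 mm by 177 mm) begins 78 mm behind the grasp point.
Start: joints at [-1.363, 0.426, 0.074, 1.606, -0.034, 1.111, -0.067], TCP at [0.236, 0.632, 0.205] pointing down, gripper open.
Joint ranges: [-2.85, 2.85], [-0.5, 2.14], [-1.23, 1.37], [0.21, 2.46], [-1.02, 4.16], [0.16, 2.05], [-2.73, 2.73]. Speed limits (rad/s): [1.89, 1.89, 2.39, 2.39, 3.01, 3.01, 3.01].

## Interface

Orientations are given as a unit quaternion [w, x, y, z].
In Python, from station import get_state, camera, camera_model, hand_in, masks_of, tcp_to_grasp gives the robot as it stands.
- The arm moves only by the shell command python3 -m handwheel 'ROWS' [OPENING]. ROWS is JSON, a list of rows, each a list of 2 entries, a list of its own where there are three numbers: the shift along the tool's x, y, z in cm, then the turn, a rotation vector about the tool's x, y, z in degrees. In form: [[[tx, ty, tz], [rx, ry, rz]], ...]. A call has 1 to 5 rows; each row is the pose to reach, as a shift and turn from the pose commanded when the call began, along the tool's axes at that moment; what a row does not reach only later rows make up. A row lasts 1/12 s, in which the tool goes at most 41.7 mm and 7.16 degrees, less where a joint would pass 70% of its speed; a pose out of reach is approached as far as the arm can. A call with a gripper value outside its range is refused whole. OPENING is the closure, from -1 (fully open) to 1 (shut), set as the call begins (- or left out, the last holds). The fingers move at their own pace and stop on an object; the grip force is fixed at half the most. Time passes only in rows, so rows that repeat a pose let the fingers close. It gives the time, the measured TCP pose, the force and the opening at its end, in the units of the state.
- get_state(): the state, without advancing time (a new reading comes with each control period).
- camera(name): name is "scene" or "top" or "wrist"; returns (picture, depth): 420x560x3 uint8, red, green, blue; 420x560 float32, m along the optical axis (not along the pixel's ray), 0 where there is no reading.
- camera_model(name): a dict with "camera_matrix" (3x3 intrinsics, pixels), "k1" (the pictures are not rectified: a ray, as slopes to the right and down, at radius r is drawn at 1 + k1 r^2 times it, then the intrinsics apply), "camera_from_world" (4x4, takes a point from world to camera coordinates). Camera axes: x right, y down, z forward; pixel columns grow to the right and rows downward; lengths in m; the calibration is good to about 2 mm. A picture is of the moment at which its call begins: read the wrist's pose just before it. camera_model takes no time and is no camera call; for the wrist camera it gives the pose at the moment of the call.
- hand_in(): hands the job in, once; it reports no verdict.
Trained networks look in the newest picture that a camera, given by its name, has taken for a name from the list of things; names that differ only in an ending like _2 or _b are one class to them, and where a whole thing is asked for, a point or a joint stands for the part that bears it (a point fixed in the world has none). Each returns a list of dicts, best first, with "score" (0 to 1); they miss things now and then, are a little off and sometimes report something else, mostly with a low value. They report only what shows in the picture. A call takes as long as a camera call.
- masks_of(query, camera): "region" (420x560 bool, what is visible of it) and "box" ([centre column, centre row, width, height] in pixels, round what is visible of it).
The state is a dict: "clock": time; "joint_positions": joint angles; "joint_vel": joint speeds; "tau": joint torques, N m; "eef_pos": TCP position; "orientation": TCP orientation; "ft_force": force on the tool from outside, world axes, zero at the start; "torque": the same for the moment, N m; "width": finger opening in m.
Only numpy, scipy, OpenCV 4.12 (cv2) and the standard library are available. Lean on these libraries where they do the work, as an engineer would, in place of code of your own. Each camera call takes 0.05 s, during which the arm holds its last target.

## Task

Get the label rewinder ready: take the red lock pin from its wooden stand and push it fully down through the hole in the spindle's yellow lug into the hole in the base. Then pick up the orange drive gear by its black grip bar, turn it until its bore meshes with the splines of the upright spindle, slide it down and press the brass spring collar down to its stop. Finish while still gripping the gear and holding it pressed down; do not let go, and leave the other things on the bench where they are.

Things in the scene. Friction and masses are not known exactly. Their poses are not given: they have to be found in the camera images.
- lock_pin: loose lock pin, 68 mm tall, 40 g, upright in the pin stand's hole. Origin: centre of the lower tip, z up. Steel shank 10 mm thick from z=0 to 34 mm, lowest 6 mm tapered to 4 mm; red shoulder disc 22 mm across, z=34 to 38 mm, rests on the stand at first and on the lug at the end; red grip 14x14 mm, z=38 to 68 mm, sides along its x and y axes.
- pin_stand: fixed wooden block 60x60 mm, top 42 mm above the bench, on a dark foot 72x72x6 mm; 13 mm hole, 36 mm deep, in the middle of its top. Origin: centre of its underside.
- lug_hole (a point): mouth of the 13 mm hole through the spindle's yellow lug, at the lug's upper face, 54 mm above the bench. Lug 36 mm square, 8 mm thick, its hole 64 mm from the spindle's axis along the spindle's own y. Axes as the spindle's, z up.
- base_hole (a point): mouth of the 13 mm hole in the base's top, 45 mm above the bench, 27 mm deep; under the lug hole when the spindle stands at 0. The two start up to 1.3 mm out of line; the tapered pin draws the lug into line. The base is a fixed grey housing 110x180 mm, long side along this y, on a black plinth 124x194x12 mm.
- spindle (a joint): turn of the spindle about its upright axis on the base, rad, anticlockwise from above; 0 = lug hole over base hole; stops at +-0.06; light friction (0.02 N m).
- spindle_top (a point): top of the spindle's cone nose, on its axis, 90 mm above the bench, 64 mm from the base hole; z up. Cone 6 mm tall, 10 mm across at the top, 22 at its foot, on a shaft 22 mm thick. Round it 6 upright splines, 60 degrees apart, each 5 mm wide, reaching 18 mm from the axis, with roof-shaped tops whose ridges are 80 mm above the bench; one points along this x axis.
- gear: loose orange drive gear, 180 to 260 g, 75 mm tall, standing on the bench bore down. Origin: centre of the underside, z up. Toothed rim 81 mm across, 12 mm tall; sleeve 52 mm across up to z=34 mm; blind bore 30 mm deep with 6 inner teeth from z=1 to 18 mm, 60 degrees apart: meshes when its x axis is parallel to any spline of the spindle, play 1.5 mm each side.
- gear_grip (a point): point on the gear's axis to grip its black bar: 58 mm above the gear's underside, axes as the gear's. Bar 40 mm long (along x), 20 mm thick (along y), from 34 to 75 mm above the underside.
- collar (a joint): travel of the brass spring collar (ring 56 mm across round the spindle), m: 0 = up, 0.006 = down at its stop; spring 4.8 N at 0, 9.6 N at the stop, so a gear let go comes up. Height of the gear's underside over the bench: 79 mm resting unmeshed on the splines, 68 meshed and touching the collar, 62 at the stop.
- round_tin: round aluminium tin, 62 mm across, 22 tall, loose, to be left alone; origin at the centre of its underside
- tape_measure: yellow tape measure, 68x71x35 mm, loose, to be left alone; origin at the centre of its underside
- small_box: small brown kraft box, 50x66x46 mm, loose, to be left alone; origin at the centre of its underside
- spool: blue thread spool standing on end, 31 mm across, 60 tall, loose, to be left alone; origin at the centre of its underside
- masking_tape: roll of masking tape lying flat, 103 mm across, 25 tall, loose, to be left alone; origin at the centre of its underside

How it is judged:
On the way, in this order (a step that is already met when the one before it is completed fails the run):
1. the lock pin is fully down through the lug and into the base (horizontal distance between lock_pin and base_hole below 0.006 m and z of lock_pin in the frame of base_hole below -0.019 m and angle between lock_pin's own z axis and vertical below 0.15 rad), for 0.2 s.
2. with the pin in, the gear is meshed on the spindle and has pushed the collar down (all of step 1 and horizontal distance between gear and spindle_top below 0.004 m and z of gear in the frame of spindle_top below -0.0255 m and angle between gear's own z axis and vertical below 0.08 rad and value of joint collar above 0.004 m), for 0.2 s.
At the end, for the whole second after the job is handed in: Pin within 6 mm of the base hole's axis, tip 19 mm or more below the base top, tilt < 0.15 rad; gear within 4 mm of the spindle axis, tilt < 0.08 rad, underside 25.5 mm or more below the nose top; collar down > 4 mm; fingers on the gear with > 2 N (all of step 2 and contact force between the fingers and gear above 2 N); the arm keeps its last pose, push and grip.
It fails at once if another thing on the bench is moved by more than 30 mm (distance of any of round_tin, tape_measure, small_box, spool, masking_tape from where it was at the start of the episode above 0.03 m).
It also fails if it takes over 54 s, if anything falls off the work surface, if the arm or the gripper's body presses on something with over 40 N, if the wrist force passes 120 N, or if a joint passes its speed limit or range.

## Working session

There is one attempt and no reset: what is moved stays moved. The work goes in short steps, Python scripts to look and compute and a shell command to move; the robot and the scene stay as the last step left them, time stands still between calls to the robot, and variables do not carry over. Pictures are saved under pics/ and viewed, and the job is handed in when it is done.

```bash
ls; mkdir -p pics
python3 - <<'E'
from station import *
import cv2, numpy as np
print(get_state()); print(tcp_to_grasp)
for n in("scene","top","wrist"):
    p,d=camera(n); cv2.imwrite(f"pics/a_{n}.png",p[:,:,::-1]); np.savez(f"a_{n}.npz",p=p,d=d)
    m=camera_model(n); print(n,m)
E
```

```text
pics
{'clock': 0.0, 'joint_positions': array([-1.36251638,  0.42672504,  0.0738345 ,  1.60661778, -0.03411703,
        1.11081371, -0.06709686]), 'joint_vel': array([-0.00023604, -0.00070297, -0.00020523, -0.0014615 ,  0.00013998,
        0.00127373, -0.00098188]), 'tau': array([-3.74462152e-04, -9.35835457e+01,  3.66636425e+00, -4.54183960e+01,
       -4.88422054e-02,  2.00126914e-02,  1.23353061e-04]), 'eef_pos': array([0.23623886, 0.63182699, 0.20477502]), 'orientation': array([-0.69536316,  0.69627912, -0.12588439,  0.12577196]), 'ft_force': array([-0.25094052,  0.08768902, -1.29671029]), 'torque': array([-0.06500398,  0.04937651, -0.04009704]), 'width': 0.0936990795296031}
0.0188
scene {'camera_matrix': array([[386.69464745,   0.        , 287.28175249],
       [  0.        , 386.69464745, 204.08799377],
       [  0.        ,   0.        ,   1.        ]]), 'k1': -0.049198633290191876, 'camera_from_world': array([[-0.63922268, -0.76901713, -0.00265125,  0.43937234],
       [-0.39348312,  0.33002937, -0.85805108,  0.25162177],
       [ 0.66073096, -0.54744248, -0.51355752,  0.62378
[... 410 characters left out ...]
5983],
       [ 0.14265404, -0.00966726, -0.9897254 ,  0.84889698],
       [ 0.        ,  0.        ,  0.        ,  1.        ]])}
wrist {'camera_matrix': array([[342.88502389,   0.        , 281.89848785],
       [  0.        , 342.88502389, 208.71637664],
       [  0.        ,   0.        ,   1.        ]]), 'k1': 0.006869381183229817, 'camera_from_world': array([[ 3.50107291e-01,  9.36709535e-01, -3.62255397e-04,
        -6.74078093e-01],
       [ 9.10869805e-01, -3.40359098e-01,  2.33392124e-01,
        -2.62286436e-02],
       [ 2.18497331e-01, -8.20422520e-02, -9.72382633e-01,
         3.89482589e-01],
       [ 0.00000000e+00,  0.00000000e+00,  0.00000000e+00,
         1.00000000e+00]])}
```

View pics/a_scene.png

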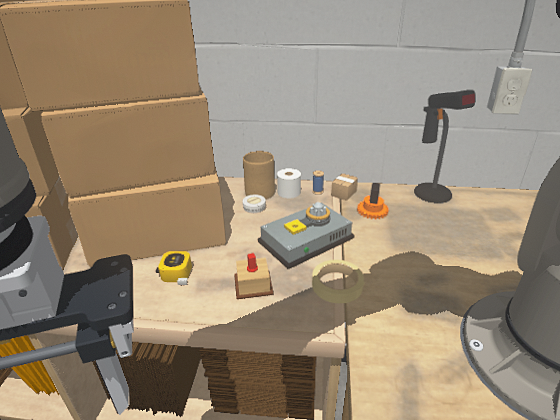

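View pics/a_top.png

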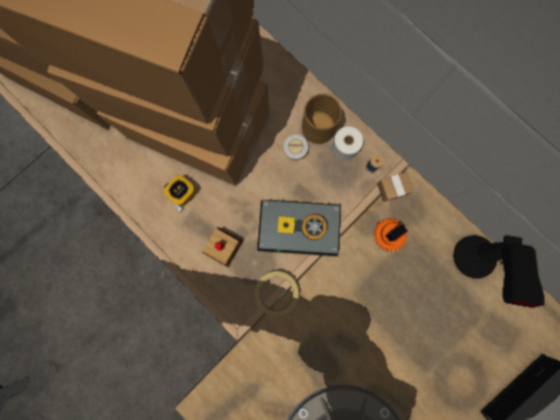

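View pics/a_wrist.png

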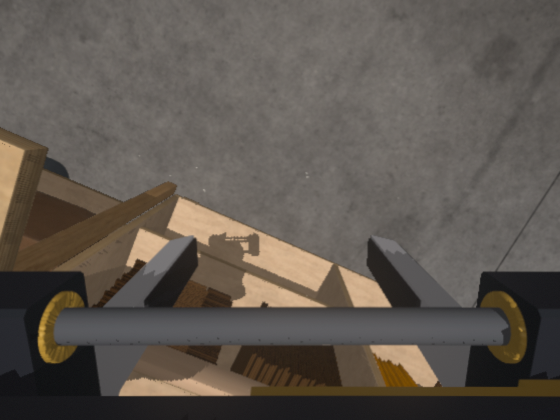

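The scene shows the pin in its stand (scene ~252,265; top ~221,244), the base with the lug (top 286,224) and spindle (315,227), and the gear (top 391,234). The masking tape sits between the base and the robot (277,292). Next I'll measure these.

```bash
cat > h.py <<'E'
import numpy as np, cv2
from station import *
from scipy.spatial.transform import Rotation as R
def unproj(m,uv,depth=None,zw=None):
    """pixel(s) -> world, by depth or by known world height"""
    K=m["camera_matrix"]; T=np.array(m["camera_from_world"])
    uv=np.atleast_2d(np.asarray(uv,float))
    s=cv2.undistortPoints(uv[:,None],K,np.array([m["k1"],0,0,0.]))[:,0]
    ray=np.c_[s,np.ones(len(s))]
    Rw=T[:3,:3].T; c=-Rw@T[:3,3]
    rw=ray@Rw.T
    if depth is not None: return c+rw*np.atleast_1d(depth)[:,None]
    return c+rw*((zw-c[2])/rw[:,2])[:,None]
def proj(m,P):
    T=np.array(m["camera_from_world"]); P=np.atleast_2d(np.asarray(P,float))
    return cv2.projectPoints(P,cv2.Rodrigues(T[:3,:3])[0],T[:3,3],m["camera_matrix"],np.array([m["k1"],0,0,0.]))[0][:,0]
def cloud(m,d,region=None):
    ok=d>0
    if region is not None: ok&=region
    v,u=np.nonzero(ok)
    return unproj(m,np.c_[u,v],d[v,u]),np.c_[u,v]
def tool():
    s=get_state(); return s["eef_pos"],R.from_quat(np.roll(s["orientation"],-1)),s
E
python3 - <<'E'
from h import *
p,q,s=tool(); print(q.as_matrix().round(3))
for n in("top","scene"):
    m=camera_model(n); d=np.load(f"a_{n}.npz")["d"]
    for t in("lock_pin","pin_stand","lug_hole","spindle","gear","collar","base_hole","masking_tape","spool","small_box","round_tin","tape_measure"):
        r=masks_of(t,n)
        for x in r[:1]:
            P,uv=cloud(m,d,x["region"])
            print(n,t,round(x["score"],2),np.round(x["box"],1),"med",np.median(P,0).round(4),"zmax",np.percentile(P[:,2],98).round(3),len(P))
E
```

```text
[[ 0.937 -0.     0.35 ]
 [-0.35  -0.001  0.937]
 [ 0.    -1.    -0.001]]
top lock_pin 0.62 [218.3 243.8   8.3  11.7] med [0.4555 0.2762 0.0717] zmax 0.078 82
top pin_stand 0.85 [224.  246.   44.   37.7] med [0.4542 0.274  0.0405] zmax 0.044 805
top lug_hole 0.24 [180.7 193.4  30.2  34.4] med [0.5857 0.3794 0.0331] zmax 0.037 718
top spindle 0.6 [300.8 226.9  47.7  15.8] med [0.5001 0.0983 0.0537] zmax 0.089 549
top gear 0.69 [388.2 233.6  32.2  31.1] med [ 0.4808 -0.1136  0.0255] zmax 0.075 837
top collar 0.5 [315.4 226.8  27.7  24.5] med [0.4951 0.0653 0.0664] zmax 0.07 246
top base_hole 0.76 [296.4 227.9  84.1  58.1] med [0.4964 0.0981 0.0442] zmax 0.08 4097
top masking_tape 0.67 [275.5 294.5  43.2  47.3] med [0.3403 0.1488 0.023 ] zmax 0.026 749
top spool 0.73 [374.6 164.   15.7  20.4] med [ 0.6478 -0.0795  0.0563] zmax 0.061 238
top small_box 0.74 [395.1 185.9  38.   30.2] med [ 0.5933 -0.1278  0.0431] zmax 0.047 706
top round_tin 0.8 [295.  149.6  26.   25.3] med [0.6946 0.1049 0.0208] zmax 0.024 526
top tape_measure 0.97 [179.8 194.1  31.4  37.1] med [0.5849 0.3791 0.0331] zmax
[... 293 characters left out ...]
372.4 201.8  29.   33.5] med [ 0.475  -0.1073  0.0239] zmax 0.076 612
scene collar 0.43 [318.2 215.6  26.1  11.9] med [0.4901 0.0742 0.068 ] zmax 0.07 121
scene base_hole 0.79 [302.9 235.3  93.4  67. ] med [0.4767 0.1215 0.045 ] zmax 0.078 3769
scene masking_tape 0.9 [337.2 281.1  50.8  45. ] med [0.3462 0.1559 0.0226] zmax 0.028 1439
scene spool 0.52 [319.  182.1  11.7  23.9] med [ 0.6474 -0.0776  0.0388] zmax 0.062 238
scene small_box 0.64 [346.1 185.8  28.1  27.7] med [ 0.5892 -0.1163  0.0348] zmax 0.048 556
scene round_tin 0.61 [255.9 203.6  20.2  13.5] med [0.6902 0.1106 0.0221] zmax 0.025 366
scene tape_measure 0.63 [371.1 202.5  31.1  38.6] med [ 0.4749 -0.1075  0.0211] zmax 0.076 677
```

Run:
```python
from h import *
p,q,s=tool(); m=camera_model("wrist"); T=m["camera_from_world"]; c=-T[:3,:3].T@T[:3,3]
print("cam in tool",q.inv().apply(c-p), "axes", (q.as_matrix().T@T[:3,:3].T).round(3))
a=np.load("a_top.npz"); cv2.imwrite("pics/b_top.png",cv2.resize(a["p"][170:280,160:440,::-1],None,fx=2.8,fy=2.8,interpolation=cv2.INTER_CUBIC))
tgt=np.array([.455,.277,.20])
print("to above pin",q.inv().apply(tgt-p))
# walls of boxes
mt=camera_model("top"); P,uv=cloud(mt,a["d"]); k=(P[:,2]>0.1); 
import collections
for x0 in np.arange(.4,.9,.05):
    kk=k&(P[:,0]>x0)&(P[:,0]<x0+.05); 
    if kk.any(): print(round(x0,2),P[kk,1].min().round(3),P[kk,1].max().round(3),P[kk,2].max().round(3))
```

```text
cam in tool [-0.06548949 -0.1796576  -0.00063506] axes [[-0.     0.972  0.233]
 [-0.001 -0.233  0.972]
 [ 1.    -0.     0.001]]
to above pin [ 0.32916309  0.00546649 -0.25615893]
0.4 -0.445 -0.228 0.308
0.45 -0.398 -0.241 0.291
0.5 -0.347 -0.293 0.335
0.55 -0.298 -0.244 0.412
0.6 -0.251 0.357 0.508
0.65 -0.2 0.464 0.556
0.7 -0.149 0.576 0.546
0.75 -0.099 0.676 0.479
0.8 -0.048 0.762 0.41
0.85 0.002 0.772 0.342
```

View pics/b_top.png

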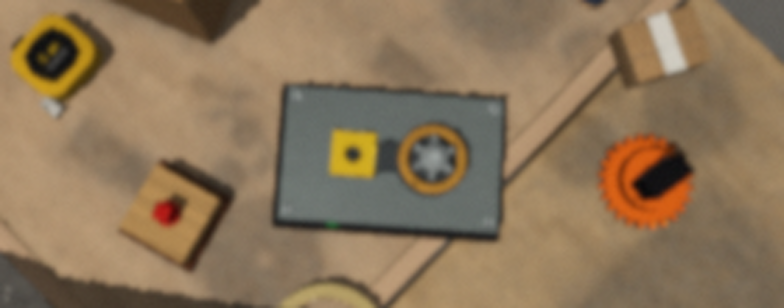

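```bash
python3 -m handwheel '[[[33,0.5,-25.6],[0,0,0]],[[33,0.5,-25.6],[0,0,0]],[[33,0.5,-25.6],[0,0,0]],[[33,0.5,-25.6],[0,0,0]],[[33,0.5,-25.6],[0,0,0]]]' -1
python3 - <<'E'
from h import *
p,q,s=tool(); print(p,q.as_matrix().round(3),q.inv().apply(np.array([.455,.277,.20])-p))
E
```

```text
clock: 1.77
eef_pos: [0.3466, 0.4532, 0.2031]
orientation: [0.696, -0.696, 0.126, -0.126]
ft_force: [-0.3, 1.2, 0.8]
width: 0.094
[0.34656836 0.45319322 0.20308997] [[ 0.937  0.     0.35 ]
 [-0.35   0.     0.937]
 [-0.    -1.     0.   ]] [ 0.16326262  0.00304243 -0.12707116]
```

```bash
python3 -m handwheel '[[[16.3,0.3,-12.7],[0,0,0]],[[16.3,0.3,-12.7],[0,0,0]],[[16.3,0.3,-12.7],[0,0,0]],[[16.3,0.3,-12.7],[0,0,0]],[[16.3,0.3,-12.7],[0,0,0]]]'; python3 -m handwheel '[[[0,0,0],[0,0,0]],[[0,0,0],[0,0,0]]]';python3 - <<'E'
from h import *
p,q,s=tool(); m=camera_model("wrist"); pic,d=camera("wrist"); np.savez("c.npz",p=pic,d=d,cfw=m["camera_from_world"])
cv2.imwrite("pics/c.png",pic[:,:,::-1])
print(p,s["joint_vel"].round(3),q.as_matrix().round(3))
for t in("lock_pin","pin_stand"):
    for x in masks_of(t,"wrist")[:2]:
        P,uv=cloud(m,d,x["region"]); print(t,x["score"],x["box"],np.median(P,0),np.percentile(P[:,2],[5,50,95]))
        if t=="lock_pin":
            k=P[:,2]>.07; print(P[k].mean(0),k.sum(),uv[k].mean(0))
E
```

```text
clock: 2.18
eef_pos: [0.4549, 0.2769, 0.2003]
orientation: [0.696, -0.696, 0.126, -0.126]
ft_force: [1.5, 0.8, 1.0]
width: 0.0942
clock: 2.35
eef_pos: [0.4553, 0.2768, 0.2003]
orientation: [0.696, -0.695, 0.127, -0.127]
ft_force: [0.2, 0.6, -0.3]
width: 0.0938
[0.45527216 0.27684482 0.2002653 ] [-0.042  0.008 -0.048 -0.007 -0.008 -0.001 -0.022] [[ 0.935  0.     0.354]
 [-0.354  0.     0.935]
 [ 0.    -1.     0.   ]]
lock_pin 0.79 [283.1, 200.8, 23.8, 23.7] [0.45676574 0.27844648 0.0745332 ] [0.04538532 0.0745332  0.07703775]
[0.45922043 0.27786358 0.07587205] 233 [284.93991416 204.24463519]
lock_pin 0.52 [144.3, 257.8, 198.7, 97.6] [0.46973012 0.13946499 0.04472679] [0.01047683 0.04472679 0.05507327]
[0.47482242 0.09287115 0.10624893] 58 [ 92.43103448 298.55172414]
pin_stand 0.83 [286.7, 193.2, 76.6, 74.8] [0.45179074 0.27974348 0.04213532] [0.00566191 0.04213532 0.04352326]
```

View pics/c.png

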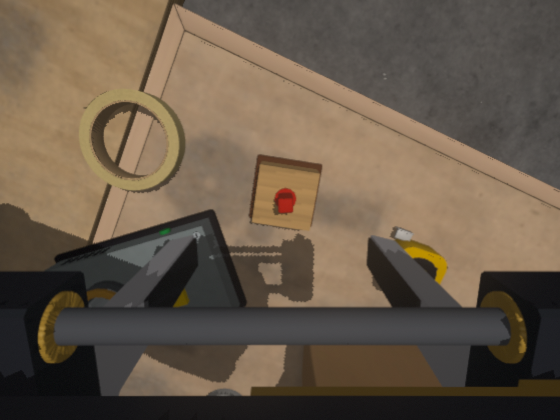

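Run:
```python
from h import *
a=np.load("c.npz"); pic=a["p"];d=a["d"]
c=pic[170:235,250:325]; cv2.imwrite("pics/c2.png",cv2.resize(c[:,:,::-1],None,fx=8,fy=8,interpolation=cv2.INTER_CUBIC))
m=dict(camera_model("wrist")); m["camera_from_world"]=a["cfw"]
P,uv=cloud(m,d)
z=P[:,2].reshape(-1); 
# grip top: red and z>0.07
rgb=pic[uv[:,1],uv[:,0]].astype(int); red=(rgb[:,0]>90)&(rgb[:,1]<60)
k=red&(z>.072)&(z<.08); U=uv[k]; W=unproj(m,U,zw=.076)
print(k.sum(),W.mean(0),cv2.minAreaRect(W[:,:2].astype(np.float32)*1000))
k2=red; print(uv[k2].min(0),uv[k2].max(0))
# shoulder disc
k=red&(z>.043)&(z<.05); W=unproj(m,uv[k],zw=.046); print(k.sum(),cv2.minEnclosingCircle(W[:,:2].astype(np.float32)*1000))
```

```text
229 [0.45945963 0.27770672 0.076     ] ((459.3115539550781, 277.42657470703125), (13.655511856079102, 13.979852676391602), 69.24920654296875)
[275 167] [311 212]
93 ((460.43634033203125, 277.3807067871094), 10.516971588134766)
```

View pics/c2.png

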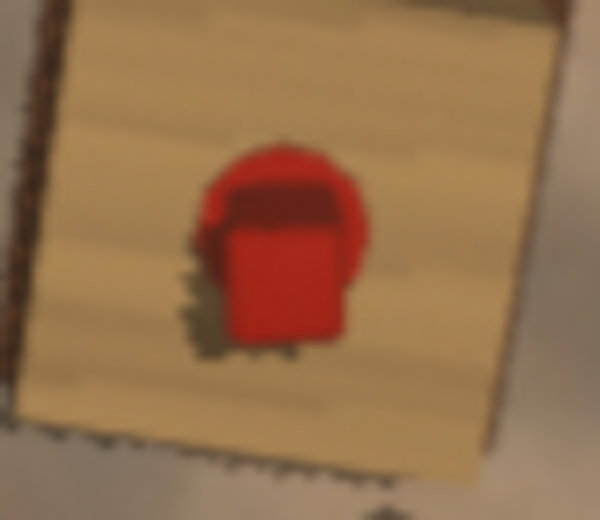

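```bash
python3 -m handwheel '[[[0.36,15.2,0.22],[0,0,0]],[[0.36,15.2,0.22],[0,0,0]],[[0.36,15.2,0.22],[0,0,0]],[[0.36,15.2,0.22],[0,0,0]],[[0.36,15.2,0.22],[0,0,0]]]'; python3 -m handwheel '[[[0,0,0],[0,0,0]],[[0,0,0],[0,0,0]],[[0,0,0],[0,0,0]],[[0,0,0],[0,0,0]],[[0,0,0],[0,0,0]]]' 1; python3 -m handwheel '[[[0,0,0],[0,0,0]],[[0,0,0],[0,0,0]],[[0,0,0],[0,0,0]],[[0,0,0],[0,0,0]],[[0,0,0],[0,0,0]]]'
```

```text
clock: 2.92
eef_pos: [0.4548, 0.2792, 0.0431]
orientation: [-0.694, 0.698, -0.127, 0.123]
ft_force: [-1.1, -1.0, -0.2]
width: 0.0939
clock: 3.33
eef_pos: [0.4587, 0.2804, 0.0494]
orientation: [0.696, -0.695, 0.125, -0.126]
ft_force: [0.2, -0.7, -0.8]
width: 0.0637
clock: 3.75
eef_pos: [0.4582, 0.2797, 0.048]
orientation: [-0.696, 0.696, -0.126, 0.126]
ft_force: [-0.8, 0.6, -0.4]
width: 0.0308
```

```bash
python3 -m handwheel '[[[0,0,0],[0,0,0]],[[0,0,0],[0,0,0]],[[0,0,0],[0,0,0]],[[0,0,0],[0,0,0]],[[0,0,0],[0,0,0]]]';  python3 -m handwheel '[[[0,-2,0],[0,0,0]],[[0,-5,0],[0,0,0]],[[0,-8,0],[0,0,0]],[[0,-8,0],[0,0,0]],[[0,-8,0],[0,0,0]]]'
python3 - <<'E'
from h import *
p,q,s=tool(); m=camera_model("wrist"); pic,d=camera("wrist"); np.savez("e.npz",p=pic,d=d,cfw=m["camera_from_world"])
cv2.imwrite("pics/e.png",pic[:,:,::-1]); print(p,s["width"],q.as_matrix().round(3))
for z in (0,):
  t=np.array([.50,.14,.13]); print(q.inv().apply(t-p))
E
```

```text
clock: 4.17
eef_pos: [0.4581, 0.2797, 0.0479]
orientation: [-0.696, 0.696, -0.126, 0.126]
ft_force: [0.1, 0.1, -0.2]
width: 0.0136
clock: 4.58
eef_pos: [0.4589, 0.2804, 0.1294]
orientation: [0.697, -0.695, 0.125, -0.126]
ft_force: [-0.9, -0.2, 0.7]
width: 0.0142
[0.45892524 0.28037876 0.12936171] 0.014208366342527772 [[ 0.937  0.002  0.35 ]
 [-0.35   0.002  0.937]
 [ 0.001 -1.     0.003]]
[ 0.08763332 -0.00085262 -0.11710428]
```

View pics/e.png

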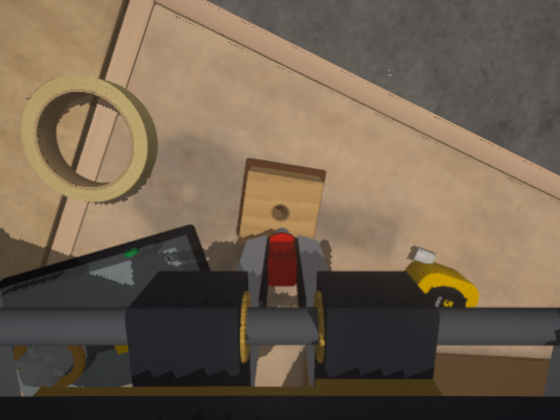

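Run:
```python
from h import *
mt=camera_model("top"); L=unproj(mt,[286.1,225],zw=.054)[0]; S=unproj(mt,[314.6,226.4],zw=.09)[0]; print(L,S,L-S,np.hypot(*(L-S)[:2]))
p,q,s=tool()
x=q.apply([1,0,0]); t=(L+S)/2+x*.043; t[2]=.2; print(t,q.inv().apply(t-p))
```

```text
[0.50320526 0.12760098 0.054     ] [0.49680828 0.06571964 0.09      ] [ 0.00639698  0.06188134 -0.036     ] 0.06221110320646354
[0.54028479 0.08160438 0.2       ] [ 0.14636962 -0.07200292 -0.15689204]
```

```bash
python3 -m handwheel '[[[4,-3.6,-4],[0,0,0]],[[12,-7.2,-12],[0,0,0]],[[14.6,-7.2,-15.7],[0,0,0]],[[14.6,-7.2,-15.7],[0,0,0]],[[14.6,-7.2,-15.7],[0,0,0]]]'; python3 -m handwheel '[[[2,0,-2.2],[0,0,0]],[[2,0,-2.2],[0,0,0]],[[2,0,-2.2],[0,0,0]],[[2,0,-2.2],[0,0,0]]]'
python3 - <<'E'
from h import *
p,q,s=tool(); m=camera_model("wrist"); pic,d=camera("wrist"); np.savez("f.npz",p=pic,d=d,cfw=m["camera_from_world"])
cv2.imwrite("pics/f.png",pic[:,:,::-1]); print(p,s["width"],q.as_matrix().round(3))
E
```

```text
clock: 5.05
eef_pos: [0.5327, 0.0973, 0.1944]
orientation: [-0.696, 0.696, -0.126, 0.125]
ft_force: [1.3, 1.1, -0.7]
width: 0.0135
clock: 5.38
eef_pos: [0.5434, 0.072, 0.194]
orientation: [-0.696, 0.696, -0.126, 0.125]
ft_force: [-0.1, -0.1, -0.8]
width: 0.0137
[0.5433576  0.07197671 0.19397564] 0.013659989479140511 [[ 0.937 -0.002  0.35 ]
 [-0.35  -0.001  0.937]
 [-0.002 -1.    -0.001]]
```

View pics/f.png

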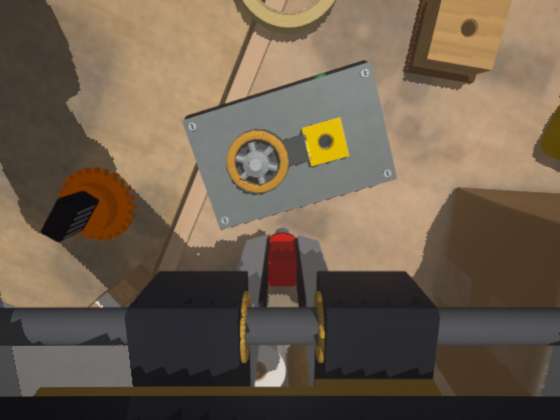

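Run:
```python
from h import *
a=np.load("f.npz"); pic=a["p"]; m=dict(camera_model("wrist")); m["camera_from_world"]=a["cfw"]; d=a["d"]
cv2.imwrite("pics/f2.png",cv2.resize(pic[105:205,220:360,::-1],None,fx=5.6,fy=5.6,interpolation=cv2.INTER_CUBIC))
cv2.imwrite("pics/f3.png",cv2.resize(pic[155:250,30:145,::-1],None,fx=6,fy=6,interpolation=cv2.INTER_CUBIC))
# yellow lug region and centroid
rgb=pic.astype(int); yel=(rgb[...,0]>150)&(rgb[...,1]>130)&(rgb[...,2]<80)
yel[:, :290]=0; yel[:,360:]=0; yel[190:]=0;yel[:105]=0
v,u=np.nonzero(yel); W=unproj(m,np.c_[u,v],zw=.054); r=cv2.minAreaRect(W[:,:2].astype(np.float32)*1000); print("lug",len(u),r, np.median(d[v,u]))
v2,u2=np.nonzero(yel); P=unproj(m,np.c_[u2,v2],d[v2,u2]); print("lug z",np.median(P,0))
# hole: dark inside hull
hull=cv2.convexHull(np.c_[u,v].astype(np.int32)); mk=np.zeros(yel.shape,np.uint8); cv2.fillConvexPoly(mk,hull,1)
hol=(mk>0)&(rgb.sum(2)<200); v,u=np.nonzero(hol); n,l,st,ce=cv2.connectedComponentsWithStats(hol.astype(np.uint8)); print(st,ce)
i=1+np.argmax(st[1:,4]); print("hole",unproj(m,ce[i],zw=.054),unproj(m,ce[i],zw=.05))
# pin position
```

```text
lug 1401 ((508.1242370605469, 126.48654174804688), (36.16383361816406, 36.34900665283203), 85.06549072265625) 0.3137031
lug z [0.50806907 0.12670531 0.05442469]
[[     0      0    560    420 235184]
 [   326    137      4      8     16]] [[279.49670046 209.50467294]
 [328.         140.8125    ]]
hole [[0.50835048 0.12941946 0.054     ]] [[0.50867824 0.12985781 0.05      ]]
```

View pics/f2.png

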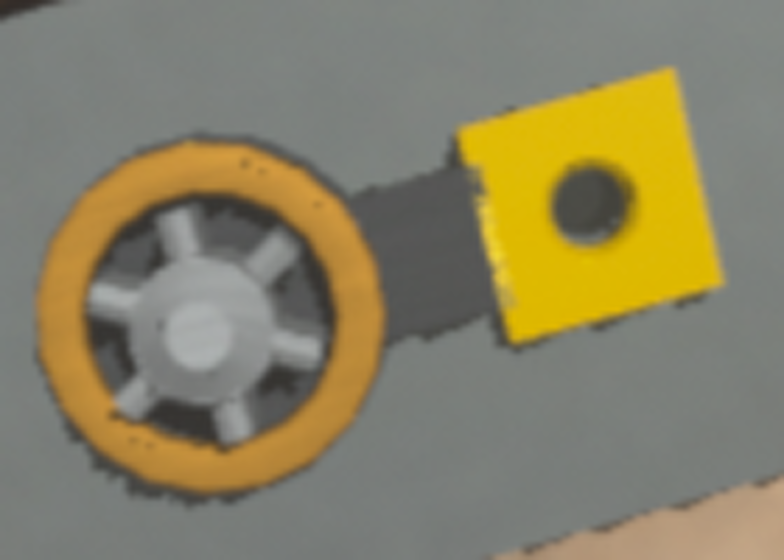

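View pics/f3.png

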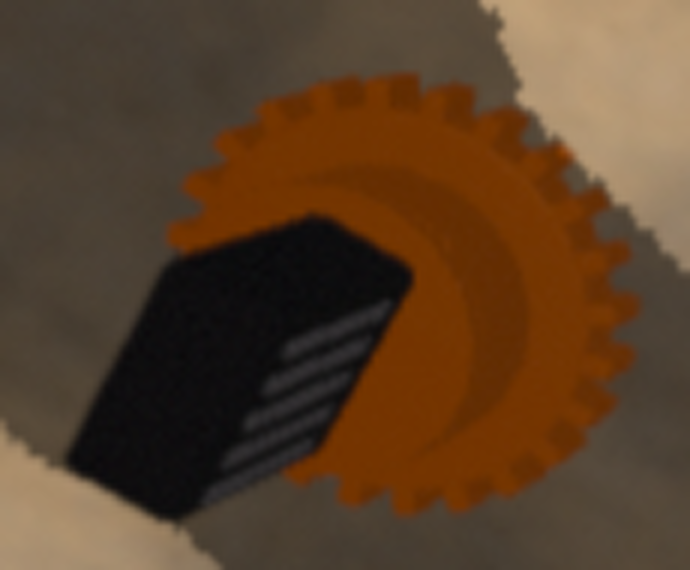

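```bash
cat > pinfit.py <<'E'
from h import *
from scipy.optimize import minimize
def fit(f,p,q):
    a=np.load(f); pic=a["p"].astype(int); m=dict(camera_model("wrist")); m["camera_from_world"]=a["cfw"]
    red=(pic[...,0]>1.8*pic[...,1]+15)&(pic[...,0]>1.8*pic[...,2]+15); red[:,:255]=0; red[:,315:]=0; red[:225]=0; red[285:]=0
    mk=red.astype(np.uint8)
    th=np.linspace(0,2*np.pi,48)
    def ren(o):
        ox,oz,h=o  # offset of pin axis in tool (m); h= shoulder top above TCP plane (toward -y tool)
        S=4
        im=np.zeros((420*S,560*S),np.uint8)
        disc=[[ox+.011*np.cos(t),-h+e,oz+.011*np.sin(t)] for t in th for e in(0,.004)]
        g=[[ox+sx*.007,-h+e,oz+sz*.007] for sx in(-1,1) for sz in(-1,1) for e in(0,-.030)]
        for Q in(disc,g):
            uv=(proj(m,q.apply(np.array(Q))+p)+.5)*S
            cv2.fillConvexPoly(im,cv2.convexHull(np.round(uv).astype(np.int32)),255)
        im=cv2.resize(im,(560,420),interpolation=cv2.INTER_AREA)/255.
        im[:225]=0; im[285:]=0
        return im
    def cost(o):
        i=ren(np.array(o)/1000); return np.abs(i-mk).sum()
    best=min(((cost((x,z,h)),x,z,h) for x in np.arange(-5,5.1,1) for z in np.arange(-4,4.1,1) for h in(-4,-2,0,2)),key=lambda t:t[0])
    r=minimize(cost,best[1:],method="Nelder-Mead",options=dict(initial_simplex=np.array(best[1:])+np.vstack([np.zeros(3),np.eye(3)*.8])))
    return best,r.x,r.fun,mk.sum()
E
python3 - <<'E'
from pinfit import *
p,q,s=tool(); print(fit("f.npz",p,q))
a=np.load("f.npz"); m=dict(camera_model("wrist")); m["camera_from_world"]=a["cfw"]
print("hole",unproj(m,[325.3,140.8],zw=.054),"nose",unproj(m,[255.1,164.6],zw=.09))
cv2.imwrite("pics/f4.png",cv2.resize(a["p"][220:300,240:330,::-1],None,fx=7,fy=7,interpolation=cv2.INTER_CUBIC))
E
```

```text
((np.float64(276.7686274509804), np.float64(5.0), np.float64(-1.0), -4), array([  8.93692998,  -1.44915777, -17.4959688 ]), np.float64(229.1607843137255), np.uint64(1386))
hole [[0.50747465 0.12710998 0.054     ]] nose [[0.50259802 0.06295484 0.09      ]]
```

View pics/f4.png

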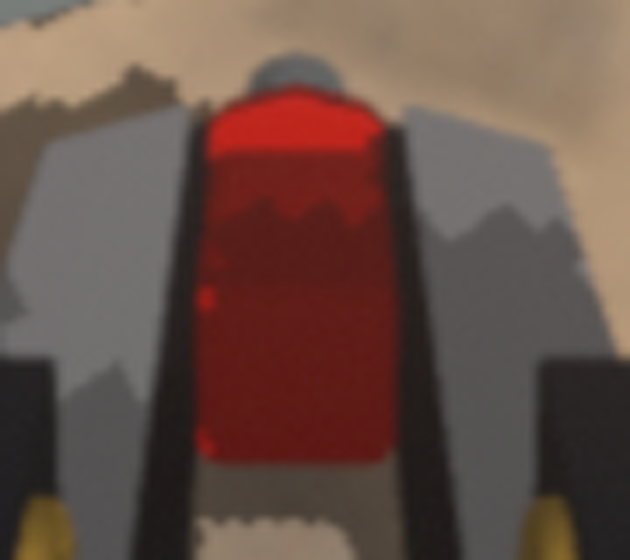

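Run:
```python
from h import *
from scipy.optimize import least_squares
p,q,s=tool(); a=np.load("f.npz"); m=dict(camera_model("wrist")); m["camera_from_world"]=a["cfw"]
pr=lambda t: proj(m,q.apply(np.array(t))+p)[0]
def f(o):
    ox,h,oz=o/1000
    A=pr([ox+.007,-(h+.030),oz]); B=pr([ox-.011,-h,oz]); C=pr([ox-.011,-h+.004,oz]); 
    return [A[1]-(286.1-.5),A[0]-(282.4-.5),B[1]-(233.5-.5),C[1]-(232.1-.5),B[0]-(282.2-.5)]
r=least_squares(f,[0,-2,0]); print(r.x,r.fun)
o=r.x/1000
L=np.array([.5078,.1268]); pinxy=(q.apply([o[0],0,o[2]])+p)[:2]; nom=p[:2]
print(pinxy,nom,"need shift world",L-pinxy,"tool",q.inv().apply([*(L-pinxy),0]), "tool naive",q.inv().apply([*(L-nom),0]))
```

```text
[ 5.62344566 -9.34787041 -1.11877384] [-0.01103312 -0.07281259  0.33447725 -0.32817708  0.08337265]
[0.54822253 0.0695253 ] [0.54334334 0.07253665] need shift world [-0.04042253  0.0572747 ] tool [-5.78724597e-02  4.80503117e-05  3.95619506e-02] tool naive [-5.22490250e-02  4.07022831e-05  3.84431696e-02]
```

Run:
```python
from h import *
from scipy.optimize import least_squares
p,q,s=tool(); a=np.load("f.npz"); m=dict(camera_model("wrist")); m["camera_from_world"]=a["cfw"]
pr=lambda t: proj(m,q.apply(np.array(t))+p)[0]
def mod(o,free):
    ox,t,h=o[0]/1000,o[1],(o[2] if free else -2)/1000
    def P(x,z): # pin coords (x, height from shoulder top)
        return [ox+x*np.cos(t)+ (z)*np.sin(t), -(h+z*np.cos(t)-x*np.sin(t)), -.0011]
    return np.array([pr(P(.007,.030))[1],pr(P(-.011,0))[1],pr(P(-.011,-.004))[1],pr(P(-.007,0))[1],min(pr(P(-.005,-.032))[1],pr(P(-.002,-.038))[1])])
obs=np.array([286.1,233.5,232.1,241.4,227.9])-.5
for free in(0,1):
    r=least_squares(lambda o:mod(o,free)-obs,[2,0,-2]); print(free,r.x,np.degrees(r.x[1]),r.fun)
print(mod([2,0,-2],1)+.5,mod([5,0,-2],1)+.5)
```

```text
0 [ 3.16635153 -0.02676123 -2.        ] -1.5333056755280587 [ 0.80715093 -0.03982057 -0.5921361  -1.01799728  0.85348245]
1 [ 6.13729871e+00  3.78670848e-03 -1.04892863e+01] 0.2169624141892948 [ 0.08840768  0.60698803 -0.07330824 -0.7381528   0.11456868]
[286.04778939 231.59740713 229.49458335 238.48904813 225.81024147] [291.78013271 236.77242958 234.57342454 243.613975   230.24796968]
```

```bash
python3 -m handwheel '[[[-3,0,2.2],[0,0,0]],[[-5.5,3,4],[0,0,0]],[[-5.5,6,4],[0,0,0]],[[-5.5,8,4],[0,0,0]],[[-5.5,8,4],[0,0,0]]]'; python3 -m handwheel '[[[0,0,0],[0,0,0]],[[0,0,0],[0,0,0]],[[0,0,0],[0,0,0]]]'
python3 - <<'E'
from h import *
p,q,s=tool(); pic,d=camera("scene"); 
m=camera_model("scene"); u=proj(m,[.507,.128,.06])[0].astype(int); print(u)
pw,_=camera("wrist");cv2.imwrite("pics/gw.png",pw[:,:,::-1])
c=pic[u[1]-45:u[1]+30,u[0]-50:u[0]+50]; cv2.imwrite("pics/g.png",cv2.resize(c[:,:,::-1],None,fx=7,fy=7,interpolation=cv2.INTER_CUBIC)); print(p,s["ft_force"],q.inv().apply(np.array([.506,.129,.06])-p))
pt,_=camera("top");u=proj(camera_model("top"),[.507,.128,.06])[0].astype(int);cv2.imwrite("pics/gt.png",cv2.resize(pt[u[1]-40:u[1]+40,u[0]-50:u[0]+50,::-1],None,fx=7,fy=7,interpolation=cv2.INTER_CUBIC))
E
```

```text
clock: 5.85
eef_pos: [0.5034, 0.1294, 0.1115]
orientation: [-0.695, 0.697, -0.126, 0.123]
ft_force: [-1.0, -1.0, -0.7]
width: 0.0137
clock: 6.1
eef_pos: [0.5074, 0.1287, 0.1165]
orientation: [0.696, -0.695, 0.125, -0.126]
ft_force: [0.3, -0.5, -0.4]
width: 0.0139
[294 223]
[0.50739621 0.12865047 0.11652715] [ 0.29586575 -0.45284102 -0.41570204] [-0.00150256  0.05652501 -0.00023549]
```

View pics/g.png

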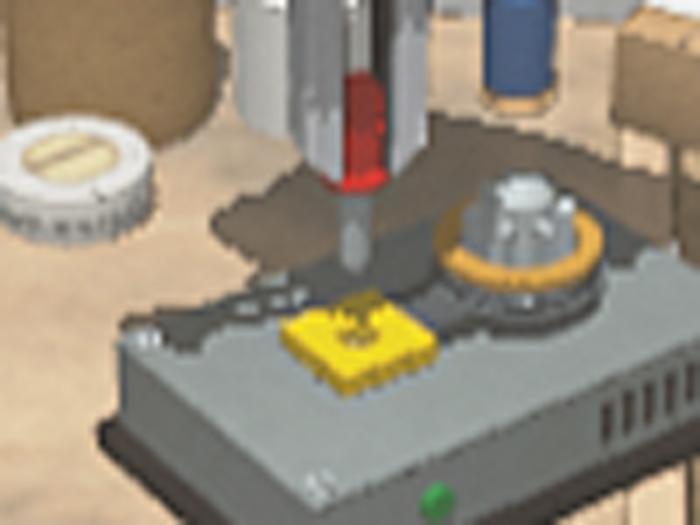

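View pics/gw.png

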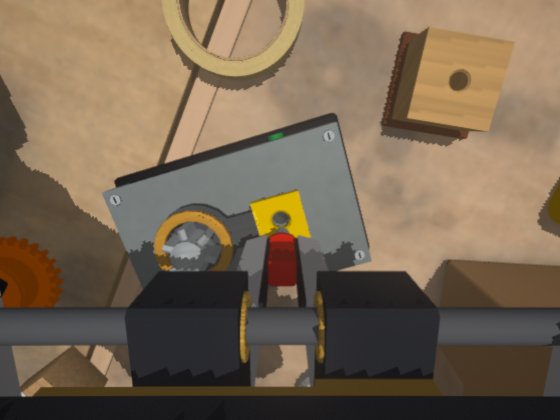

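Both views show the pin upright with its tip directly above the lug hole (scene crop: tip at 355,268, hole at 358,330). I'll lower it in stages.

```bash
python3 -m handwheel '[[[-0.1,1,0],[0,0,0]],[[-0.1,2,0],[0,0,0]],[[-0.1,2.7,0],[0,0,0]],[[-0.1,2.7,0],[0,0,0]]]'; python3 -m handwheel '[[[0,0.5,0],[0,0,0]],[[0,1,0],[0,0,0]],[[0,1,0],[0,0,0]]]'
```

```text
clock: 6.58
eef_pos: [0.5045, 0.1283, 0.0862]
orientation: [-0.695, 0.696, -0.127, 0.125]
ft_force: [0.1, -1.0, -0.4]
width: 0.014
clock: 6.83
eef_pos: [0.5052, 0.1285, 0.0773]
orientation: [-0.696, 0.696, -0.126, 0.126]
ft_force: [0.4, 1.1, -0.2]
width: 0.0139
```

```bash
python3 -m handwheel '[[[0,0.6,0],[0,0,0]],[[0,1.2,0],[0,0,0]],[[0,1.8,0],[0,0,0]],[[0,1.8,0],[0,0,0]],[[0,1.8,0],[0,0,0]]]'
python3 - <<'E'
from h import *
p,q,s=tool(); pic,d=camera("scene"); c=pic[178:253,244:344]; cv2.imwrite("pics/i.png",cv2.resize(c[:,:,::-1],None,fx=7,fy=7,interpolation=cv2.INTER_CUBIC)); print(p,s["ft_force"])
E
```

```text
clock: 7.25
eef_pos: [0.5056, 0.1286, 0.0597]
orientation: [-0.696, 0.696, -0.126, 0.126]
ft_force: [-0.2, -0.6, -0.5]
width: 0.0137
[0.50562842 0.12858696 0.05974531] [-0.19511105 -0.64318136 -0.51843167]
```

View pics/i.png

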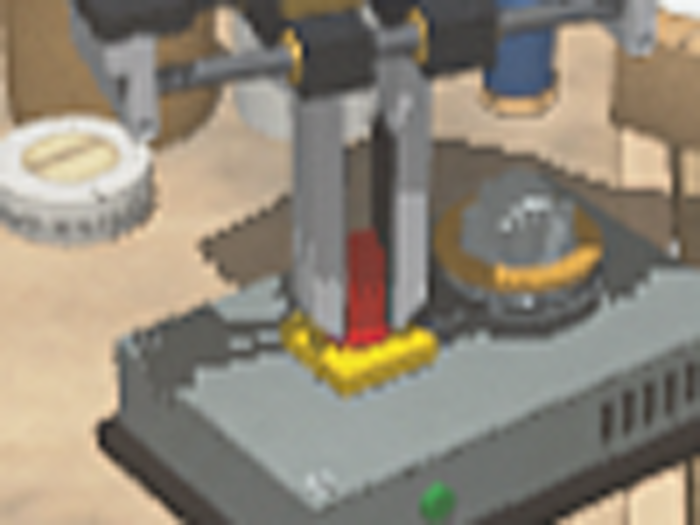

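Shoulder is at the lug. I'll press 3 mm more to confirm it's seated.

```bash
python3 -m handwheel '[[[0,0.2,0],[0,0,0]],[[0,0.3,0],[0,0,0]],[[0,0.3,0],[0,0,0]]]'
```

```text
clock: 7.55
eef_pos: [0.5067, 0.1285, 0.0587]
orientation: [0.696, -0.695, 0.126, -0.127]
ft_force: [-6.8, -4.6, 33.2]
width: 0.0135
```

```bash
python3 -m handwheel '[[[0,-0.3,0],[0,0,0]],[[0,-0.3,0],[0,0,0]],[[0,-0.3,0],[0,0,0]],[[0,-0.3,0],[0,0,0]],[[0,-0.3,0],[0,0,0]]]' 0.3; python3 -m handwheel '[[[0,-1.5,0],[0,0,0]],[[0,-5,0],[0,0,0]],[[0,-9,0],[0,0,0]],[[0,-13,0],[0,0,0]],[[0,-13.8,0],[0,0,0]]]';python3 - <<'E'
from h import *
p,q,s=tool(); pic,d=camera("scene"); c=pic[178:253,244:344]; cv2.imwrite("pics/j.png",cv2.resize(c[:,:,::-1],None,fx=7,fy=7,interpolation=cv2.INTER_CUBIC)); print(p,s["ft_force"])
# gear estimate from f.npz
a=np.load("f.npz"); m=dict(camera_model("wrist")); m["camera_from_world"]=a["cfw"]
rgb=a["p"].astype(int); o=(rgb[...,0]>80)&(rgb[...,2]<40)&(rgb[...,0]>1.6*rgb[...,1]); o[:,145:]=0; o[:150]=0;o[255:]=0
v,u=np.nonzero(o); W=unproj(m,np.c_[u,v],zw=.012); print(len(u),cv2.minEnclosingCircle(W[:,:2].astype(np.float32)*1000))
E
```

```text
clock: 7.97
eef_pos: [0.5054, 0.1287, 0.0599]
orientation: [-0.696, 0.696, -0.126, 0.126]
ft_force: [0.3, 0.5, -0.1]
width: 0.0329
clock: 8.38
eef_pos: [0.5079, 0.1292, 0.2038]
orientation: [0.697, -0.694, 0.124, -0.128]
ft_force: [0.8, 0.3, 0.4]
width: 0.0332
[0.50788564 0.12915579 0.20382228] [0.78134766 0.27923199 0.37788123]
3194 ((488.4884948730469, -121.30010223388672), 42.079559326171875)
```

View pics/j.png

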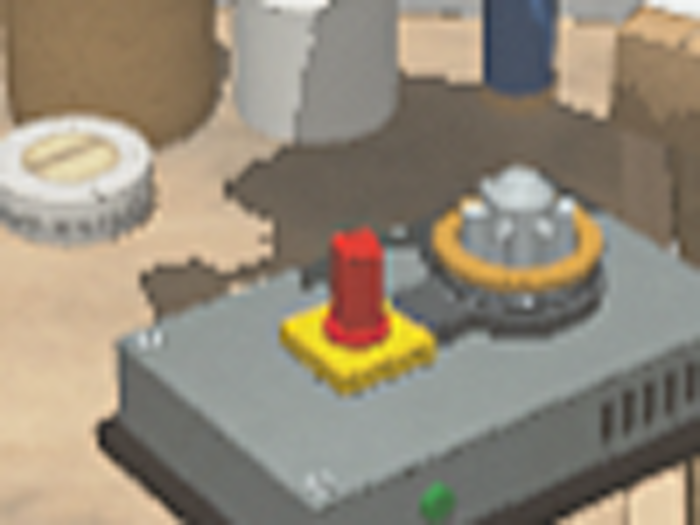

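Pin is seated, with its red shoulder flush on the lug and the grip upright (crop 357,330). Next is the gear.

```bash
python3 -m handwheel '[[[6.9,0,-24.1],[0,35,0]],[[6.9,0,-24.1],[0,35,0]],[[6.9,0,-24.1],[0,35,0]],[[6.9,0,-24.1],[0,35,0]],[[6.9,0,-24.1],[0,35,0]]]' -1
python3 - <<'E'
from h import *
p,q,s=tool(); M=q.as_matrix(); print(p,np.degrees(np.arctan2(M[1,0],M[0,0])),s["joint_positions"].round(2),q.inv().apply(np.array([.488,-.121,.2])-p))
E
```

```text
clock: 8.85
eef_pos: [0.4882, -0.0807, 0.1976]
orientation: [-0.625, 0.625, -0.331, 0.331]
ft_force: [1.2, -0.8, 0.0]
width: 0.063
[ 0.48823205 -0.08073387  0.19756996] -55.846549680452725 [-0.47  0.14  0.56  2.03 -0.09  0.99  0.73] [ 0.03319063 -0.0024309  -0.02279897]
```

```bash
python3 -m handwheel '[[[3.3,0,-2.2],[0,0,0]],[[3.3,0,-2.2],[0,0,0]],[[3.3,0,-2.2],[0,0,0]],[[3.3,0,-2.2],[0,0,0]],[[3.3,0,-2.2],[0,0,0]]]'
python3 - <<'E'
from h import *
p,q,s=tool(); m=camera_model("wrist"); pic,d=camera("wrist"); np.savez("k.npz",p=pic,d=d,cfw=m["camera_from_world"])
cv2.imwrite("pics/k.png",pic[:,:,::-1]); M=q.as_matrix(); print(p,M.round(3))
for x in masks_of("gear","wrist")[:1]: print(x["score"],x["box"])
P,uv=cloud(m,d); rgb=pic[uv[:,1],uv[:,0]].astype(int)
near=np.hypot(P[:,0]-.488,P[:,1]+.121)<.06
k=near&(P[:,2]>.068)&(P[:,2]<.085)&(rgb.max(1)<70); W=unproj(m,uv[k],zw=.075)
print("bar",k.sum(),np.median(P[k,2]),cv2.minAreaRect(W[:,:2].astype(np.float32)*1000))
o=near&(rgb[:,0]>80)&(rgb[:,2]<50)&(rgb[:,0]>1.6*rgb[:,1])&(P[:,2]<.02); W=unproj(m,uv[o],zw=.012); print("rim",o.sum(),cv2.minEnclosingCircle(W[:,:2].astype(np.float32)*1000))
E
```

```text
clock: 9.27
eef_pos: [0.4897, -0.1175, 0.1977]
orientation: [-0.626, 0.626, -0.329, 0.328]
ft_force: [0.8, 0.3, -0.2]
width: 0.0933
[ 0.48968678 -0.11750358  0.19769442] [[ 0.568 -0.001  0.823]
 [-0.823  0.     0.568]
 [-0.001 -1.    -0.001]]
0.81 [276.8, 190.6, 75.3, 71.2]
bar 857 0.07501197989327685 ((487.6188049316406, -122.93260192871094), (18.175090789794922, 39.870574951171875), 34.765830993652344)
rim 1653 ((488.28741455078125, -123.95121765136719), 40.1358642578125)
```

View pics/k.png

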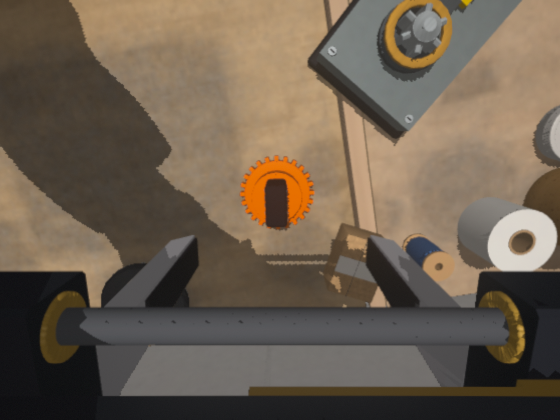

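```bash
python3 -m handwheel '[[[0.4,4,-0.36],[0,0,0]],[[0.4,8,-0.36],[0,0,0]],[[0.4,12,-0.36],[0,0,0]],[[0.4,14,-0.36],[0,0,0]],[[0.4,15,-0.36],[0,0,0]]]' -0.06; python3 -m handwheel '[[[0,0.7,0],[0,0,0]],[[0,0.7,0],[0,0,0]],[[0,0.7,0],[0,0,0]]]'; python3 -m handwheel '[[[0,0,0],[0,0,0]],[[0,0,0],[0,0,0]],[[0,0,0],[0,0,0]],[[0,0,0],[0,0,0]],[[0,0,0],[0,0,0]]]' 1;python3 -m handwheel '[[[0,0,0],[0,0,0]],[[0,0,0],[0,0,0]],[[0,0,0],[0,0,0]]]'
```

```text
clock: 9.78
eef_pos: [0.4874, -0.123, 0.0453]
orientation: [-0.625, 0.627, -0.33, 0.328]
ft_force: [-1.0, 0.3, -0.1]
width: 0.0642
clock: 10.03
eef_pos: [0.4898, -0.1239, 0.0422]
orientation: [0.626, -0.626, 0.329, -0.33]
ft_force: [0.8, 0.6, -1.1]
width: 0.05
clock: 10.45
eef_pos: [0.4891, -0.124, 0.0416]
orientation: [0.626, -0.626, 0.329, -0.329]
ft_force: [-2.9, -1.6, 0.4]
width: 0.0198
clock: 10.7
eef_pos: [0.4891, -0.1241, 0.0416]
orientation: [0.626, -0.626, 0.329, -0.329]
ft_force: [-3.2, 0.6, 7.6]
width: 0.0195
```

```bash
python3 -m handwheel '[[[0,-2,0],[0,0,0]],[[0,-5,0],[0,0,0]],[[0,-9,0],[0,0,0]],[[0,-13,0],[0,9.3,0]],[[0,-16,0],[0,9.3,0]]]'; python3 -m handwheel '[[[-5.5,0,11.6],[0,0,0]],[[-5.5,0,11.6],[0,0,0]],[[-5.5,0,11.6],[0,0,0]],[[-5.5,0,11.6],[0,0,0]],[[-5.5,0,11.6],[0,0,0]]]'
python3 - <<'E'
from h import *
p,q,s=tool(); M=q.as_matrix(); print(p,s["ft_force"],np.degrees(np.arctan2(M[1,0],M[0,0])),q.inv().apply(np.array([.535,-.005,.2])-p))
E
```

```text
clock: 11.12
eef_pos: [0.489, -0.1245, 0.2039]
orientation: [0.596, -0.595, 0.381, -0.382]
ft_force: [0.7, -0.0, -1.8]
width: 0.0196
clock: 11.53
eef_pos: [0.5715, -0.0221, 0.2005]
orientation: [-0.597, 0.598, -0.378, 0.378]
ft_force: [-0.0, -0.8, -2.6]
width: 0.0199
[ 0.57150236 -0.02214426  0.20053017] [-0.0038672  -0.78054612 -2.60412707] -64.56747252861082 [-0.03115873  0.00055426 -0.02560187]
```

```bash
python3 -m handwheel '[[[-3.1,0,-2.6],[0,0,0]],[[-3.1,0,-2.6],[0,0,0]],[[-3.1,0,-2.6],[0,0,0]],[[-3.1,0,-2.6],[0,0,0]]]'
python3 - <<'E'
from h import *
p,q,s=tool(); m=camera_model("wrist"); pic,d=camera("wrist"); np.savez("l.npz",p=pic,d=d,cfw=m["camera_from_world"],tp=p,tq=q.as_matrix())
cv2.imwrite("pics/l.png",pic[:,:,::-1]); M=q.as_matrix(); print(p,M.round(3),s["ft_force"],s["joint_vel"].round(3))
E
```

```text
clock: 11.87
eef_pos: [0.5338, -0.0085, 0.2015]
orientation: [0.597, -0.597, 0.379, -0.379]
ft_force: [-0.1, 0.4, -2.9]
width: 0.0201
[ 0.53381728 -0.00849884  0.20152261] [[ 0.425  0.001  0.905]
 [-0.905  0.     0.425]
 [-0.    -1.     0.001]] [-0.09593136  0.42964236 -2.87296284] [ 0.009  0.013  0.    -0.021 -0.002  0.001  0.   ]
```

View pics/l.png

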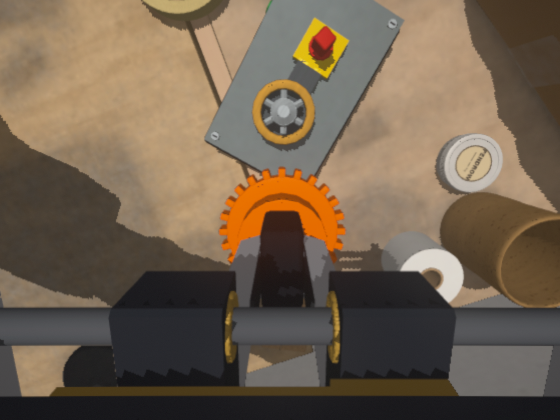

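```bash
cat > gm.py <<'E'
from h import *
from scipy.optimize import least_squares
def gearfit(f,z_under=.0416):
    a=np.load(f); pic=a["p"]; m=dict(camera_model("wrist")); m["camera_from_world"]=a["cfw"]; p=a["tp"]; q=R.from_matrix(a["tq"])
    rgb=pic.astype(int); o=((rgb[...,0]>80)&(rgb[...,2]<50)&(rgb[...,0]>1.6*rgb[...,1])).astype(np.uint8); o[:150]=0; o[260:]=0; o[:,:205]=0;o[:,360:]=0
    v,u=np.nonzero(o); zr=p[2]-z_under+.012
    W=unproj(m,np.c_[u,v],zw=zr); t=q.inv().apply(W-p)[:,[0,2]]
    # outer envelope by angle, front half only
    ang=np.degrees(np.arctan2(t[:,1],-t[:,0])); r=np.hypot(*t.T)
    pts=[]
    for b in np.arange(-80,80,12.):
        k=(ang>=b)&(ang<b+12)
        if k.sum()>5:
            i=np.argsort(r[k])[-4:]; pts.append(t[k][i].mean(0))
    pts=np.array(pts)
    f1=least_squares(lambda c:np.hypot(pts[:,0]-c[0],pts[:,1]-c[1])-c[2],[0,0,.04])
    f2=least_squares(lambda c:np.hypot(pts[:,0]-c[0],pts[:,1]-c[1])-.0400,[0,0])
    return f1.x*1000,f2.x*1000,(f2.fun*1000).round(1),m,p,q,pic
E
python3 - <<'E'
from gm import *
f1,f2,res,m,p,q,pic=gearfit("l.npz"); print(f1,f2,res)
cv2.imwrite("pics/l2.png",cv2.resize(pic[70:155,240:330,::-1],None,fx=7,fy=7,interpolation=cv2.INTER_CUBIC))
rgb=pic.astype(int); br=(rgb[...,0]>130)&(rgb[...,0]>rgb[...,2]*1.6)&(rgb[...,0]>rgb[...,1]*1.2)
br[:70]=0;br[155:]=0;br[:,:240]=0;br[:,330:]=0
v,u=np.nonzero(br)
W=unproj(m,np.c_[u,v],zw=.068); c=cv2.minEnclosingCircle(W[:,:2].astype(np.float32)*1000); print("collar",c, unproj(m,[282.5,111],zw=.09), np.c_[u,v].min(0),np.c_[u,v].max(0))
E
```

```text
[-1.94839488  0.90989675 39.19584162] [-0.92602373  0.81927047] [-0.3 -0.5 -0.7 -0.3  0.3  0.3  0.5  0.4 -0.2  0.3 -0.2 -0.4 -0.4 -0.6]
collar ((505.10968017578125, 74.33857727050781), 38.94374084472656) [[0.5020071  0.06268229 0.09      ]] [252  70] [327 143]
```

View pics/l2.png

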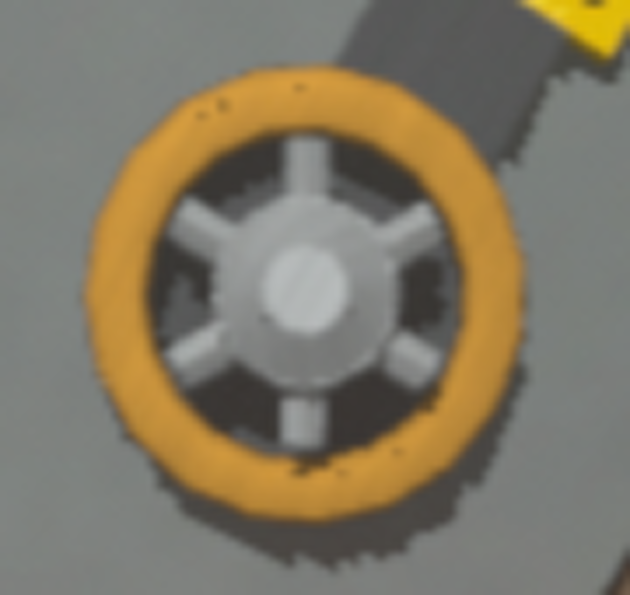

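Run:
```python
from gm import *
f1,f2,res,m,p,q,pic=gearfit("l.npz")
n=unproj(m,[283.07,110.93],zw=.09)[0]; nt=q.inv().apply(n-p)*1000; print("nose",n,nt)
rgb=pic.astype(int); br=(rgb[...,0]>130)&(rgb[...,0]>rgb[...,2]*1.6)&(rgb[...,0]>rgb[...,1]*1.2)
br[:76]=0;br[147:]=0;br[:,:250]=0;br[:,317:]=0
k=cv2.connectedComponentsWithStats(br.astype(np.uint8)); i=1+np.argmax(k[2][1:,4]); v,u=np.nonzero(k[1]==i)
W=unproj(m,np.c_[u,v],zw=.068); c=cv2.minEnclosingCircle(W[:,:2].astype(np.float32)*1000); print("collar",c,k[2][i])
print("collar tool",q.inv().apply([c[0][0]/1000-p[0],c[0][1]/1000-p[1],0])*1000)
# mean-shift lug/pin check
print("shift nose-gear", nt[0]-f2[0], nt[2]-f2[1], nt[0]-f1[0])
# view gear sleeve/bar: bar top centre? 
d=np.load("l.npz")["d"]; P,uv=cloud(m,d); t=q.inv().apply(P-p)*1000
c=pic[uv[:,1],uv[:,0]].astype(int).max(1)
k=(np.abs(t[:,0])<40)&(np.abs(t[:,2])<30)&(t[:,1]<-30)&(t[:,1]>-36)&(c<70); 
print("bar top",k.sum(),t[k].min(0),t[k].max(0),uv[k].min(0),uv[k].max(0))
print(p)
```

```text
nose [0.50240512 0.06293015 0.09      ] [-78.00459431 111.52532412   1.87152327]
collar ((502.41351318359375, 63.029170989990234), 27.60239601135254) [ 252   79   63   65 1464]
collar tool [-7.80927855e+01  2.76869654e-03  1.99242658e+00]
shift nose-gear -77.07857057582483 1.0522528035721916 -76.05619942551245
bar top 3365 [-20.83908041 -35.84318914 -10.65962857] [ 17.25685625 -30.01334054  12.03511638] [257 228] [307 306]
[ 0.53381728 -0.00849884  0.20152261]
```

```bash
python3 -m handwheel '[[[-3.5,0,0.1],[0,0,0]],[[-7.0,1,0.1],[0,0,0]],[[-7.7,3,0.1],[0,0,0]],[[-7.7,5,0.1],[0,0,0]],[[-7.7,5.5,0.1],[0,0,0]]]'; python3 -m handwheel '[[[0,0,0],[0,0,0]],[[0,0,0],[0,0,0]],[[0,0,0],[0,0,0]]]'
python3 - <<'E'
from gm import *
p,q,s=tool(); M=q.as_matrix(); print(p,s["ft_force"],np.degrees(np.arctan2(M[1,0],M[0,0])),q.inv().apply(np.array([.502,.0617,.1206])-p))
m=camera_model("scene"); pic,d=camera("scene"); u=proj(m,[.502,.063,.1])[0].astype(int)
cv2.imwrite("pics/m.png",cv2.resize(pic[u[1]-45:u[1]+40,u[0]-55:u[0]+55,::-1],None,fx=7,fy=7,interpolation=cv2.INTER_CUBIC))
E
```

```text
clock: 12.33
eef_pos: [0.5011, 0.0622, 0.1441]
orientation: [-0.596, 0.598, -0.379, 0.378]
ft_force: [-0.7, -0.9, -3.0]
width: 0.0197
clock: 12.58
eef_pos: [0.5029, 0.0616, 0.1472]
orientation: [0.597, -0.597, 0.379, -0.38]
ft_force: [-0.2, 0.1, -2.2]
width: 0.0202
[0.50289666 0.06155227 0.14717533] [-0.16002984  0.13373445 -2.18556954] -64.88380094226966 [-0.00052534  0.02657431 -0.00077715]
```

View pics/m.png

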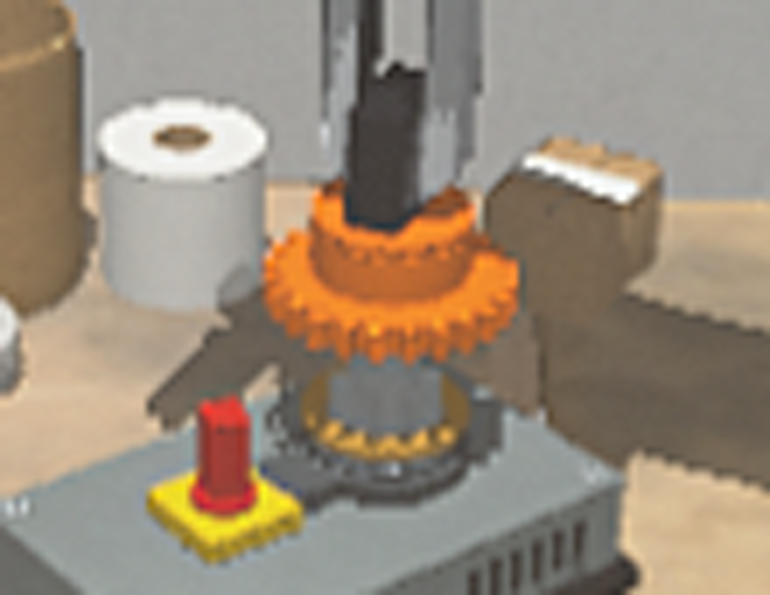

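```bash
python3 - <<'E'
from h import *
m=camera_model("scene"); print(proj(m,[[.5024,.063,.068],[.5024,.063,.117],[.5024,.063,.1]]), proj(m,[[.5044,.063,.117],[.5024,.065,.117]]))
E
python3 -m handwheel '[[[0,0.6,0],[0,0,0]],[[0,1.2,0],[0,0,0]],[[0,1.8,0],[0,0,0]],[[0,1.8,0],[0,0,0]]]'
```

```text
[[317.63710508 211.23222247]
 [318.46445047 192.56794763]
 [318.17280944 199.16532382]] [[317.84399796 192.23277101]
 [317.81335197 192.84977066]]
clock: 12.97
eef_pos: [0.5013, 0.0621, 0.127]
orientation: [-0.597, 0.598, -0.379, 0.379]
ft_force: [-0.3, -0.6, -2.9]
width: 0.0199
```

```bash
python3 -m handwheel '[[[0,0.4,0],[0,0,0]],[[0,0.8,0],[0,0,0]],[[0,0.8,0],[0,0,0]]]'; python3 -m handwheel '[[[0,0.4,0],[0,0,0]],[[0,0.8,0],[0,0,0]],[[0,0.8,0],[0,0,0]]]'
```

```text
clock: 13.22
eef_pos: [0.5016, 0.0622, 0.1195]
orientation: [-0.597, 0.597, -0.379, 0.379]
ft_force: [0.0, -0.1, -3.2]
width: 0.0199
clock: 13.47
eef_pos: [0.5016, 0.0622, 0.1115]
orientation: [-0.597, 0.597, -0.379, 0.379]
ft_force: [0.1, -0.2, -3.4]
width: 0.0197
```

Meshed without force: underside is about 70 mm, below the 79 mm unmeshed height. Pressing the collar next.

```bash
python3 -m handwheel '[[[0,0.3,0],[0,0,0]],[[0,0.6,0],[0,0,0]],[[0,0.8,0],[0,0,0]],[[0,0.8,0],[0,0,0]],[[0,0.8,0],[0,0,0]]]'
```

```text
clock: 13.88
eef_pos: [0.5021, 0.0622, 0.1043]
orientation: [0.597, -0.597, 0.379, -0.379]
ft_force: [-2.2, -1.9, 6.3]
width: 0.0199
```

```bash
python3 -m handwheel '[[[0,0.1,0],[0,0,0]],[[0,0.2,0],[0,0,0]],[[0,0.2,0],[0,0,0]],[[0,0.2,0],[0,0,0]],[[0,0.2,0],[0,0,0]]]';python3 - <<'E'
from h import *
p,q,s=tool(); print(p,s["ft_force"],s["width"],q.as_matrix().round(3))
m=camera_model("scene"); pic,d=camera("scene"); u=proj(m,[.502,.063,.1])[0].astype(int)
cv2.imwrite("pics/n.png",cv2.resize(pic[u[1]-45:u[1]+40,u[0]-55:u[0]+55,::-1],None,fx=7,fy=7,interpolation=cv2.INTER_CUBIC))
E
```

```text
clock: 14.3
eef_pos: [0.5024, 0.0622, 0.1035]
orientation: [0.597, -0.597, 0.379, -0.379]
ft_force: [-8.6, -2.7, 32.4]
width: 0.0197
[0.50244674 0.06217418 0.10350702] [-8.63652376 -2.68141864 32.44824883] 0.019671974304658404 [[ 0.425  0.001  0.905]
 [-0.905  0.001  0.425]
 [-0.001 -1.     0.001]]
```

View pics/n.png

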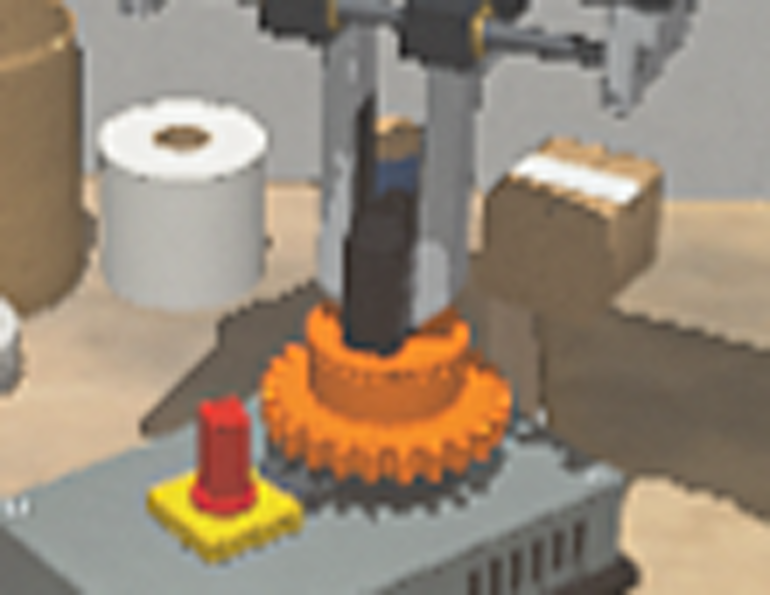

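The gear sits level on the collar and the pin is still seated in the lug (crop 225,490). The stop is felt: force rose from 6 to 32 N over 1 mm. Handing in.

```bash
python3 -c "
from station import *
print(hand_in()); s=get_state(); print(s['clock'],s['eef_pos'],s['ft_force'],s['width'])"
```

```text
the job is handed in; nothing more can be done
None
the job is handed in; nothing more can be done
```

The lock pin is seated and the drive gear is meshed on the spindle, pressing the collar to its stop. I handed the job in at about 14.3 s, with the gripper still holding the gear down. The hand-in gives no verdict.

- **Pin:** I pushed it down through the lug into the base hole. It met firm resistance (33 N), and the last picture shows its shoulder flush on the lug.
- **Gear:** I turned it about 9° and lowered it onto the splines. It went past the unmeshed height of 79 mm without resistance.
- **Final press:** The gear's underside works out at about 62 mm, the collar's stop height. The wrist read 32 N there, and the jaws were closed on the 20 mm bar.
- **Other objects:** I did not touch them in any move, but I did not re-measure where they stand.

Two measurements disagreed: the wrist camera and the gripper position differed by 1–3 mm on where the held parts sat. I positioned by camera differences instead, and both parts went in without needing correction.

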